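# Unbolt the document box and park the bolt

### The arm

A 6-joint arm with a two-finger parallel gripper is mounted at the origin on the work surface. World frame = base frame: x ahead of the robot, y to its left, z up, the work surface at z = 0. Lengths are in m, angles in rad, forces in N, time in s.
With the tool pointing down it reaches from about 0.3 to 0.875 m from the base axis. Payload 6.4 kg.
Tool frame: the origin (TCP) lies midway between the tips of the shut fingers; the grasp point (between the pads) lies 19 mm behind it; x points along the fingers, y is the direction in which the jaws open and shut, and the axes are right-handed (so a half turn about x gives the same grasp; the last joint's range is limited). The gripper opens to 85 mm and grips with 20 to 120 N. Pads are 22 mm wide; open, the fingers measure 114 mm over their backs; the gripper's body (76 mm by 85 mm) begins 54 mm behind the grasp point. The pads swing forward as they close: fully open they stand 13 mm farther back than shut.
Start: joints at [-1.379, 0.181, 1.607, -0, 1.354, -0.206], TCP at [0.223, -0.53, 0.231] pointing down, gripper open.
Joint ranges: [-2.99, 2.99], [-0.89, 2.07], [0.3, 2.58], [-1.14, 4.28], [0, 2.63], [-3.12, 3.12]. Speed limits (rad/s): [2.57, 2.57, 3.01, 3.14, 3.14, 3.14].

### API

Orientations are given as a unit quaternion [w, x, y, z].
In Python, from bench import ctrl gives the robot as it stands.
- The arm moves only by the tool step_arm, never from a script. Its argument "motion" is a list of rows, each a list of 7 numbers: the shift along the tool's x, y, z in mm, then the turn, a rotation vector about the tool's x, y, z in degrees, then the closure in counts, from 0 (fully open) to 255 (shut). In form: [[tx, ty, tz, rx, ry, rz, hand], ...]. A call has 1 to 10 rows; each row is the pose to reach, as a shift and turn from the pose commanded when the call began, along the tool's axes at that moment; what a row does not reach only later rows make up. A row lasts 1/8 s, in which the tool goes at most 62.5 mm and 10.7 degrees, less where a joint would pass 70% of its speed; a pose out of reach is approached as far as the arm can. A call with a gripper value outside its range is refused whole. The fingers move at their own pace and stop on an object; the grip force is fixed at half the most. Time passes only in rows, so rows that repeat a pose let the fingers close. It gives the time, the measured TCP pose, the force and the opening at its end, in the units of the state.
- ctrl.get_obs(): the state, without advancing time (a new reading comes with each control period).
- ctrl.camera(name): name is "scene" or "side" or "wrist"; returns (picture, depth): 400x640x3 uint8, red, green, blue; 400x640 float32, m along the optical axis (not along the pixel's ray), 0 where there is no reading.
- ctrl.camera_info(name): a dict with "fx", "fy", "cx", "cy" (pixels), "T" (4x4, takes a point from camera to world coordinates); the wrist camera has in their place "hand_eye" (4x4, takes a point from camera to tool coordinates, whose origin is the TCP and whose axes are the tool frame's). Camera axes: x right, y down, z forward; pixel columns grow to the right and rows downward; lengths in m; the calibration is good to about 2 mm. The wrist camera is an equidistant fisheye: a pixel r from the principal point sees the ray r / f radians off the axis. A picture is of the moment at which its call begins: read the wrist's pose just before it. camera_info takes no time and is no camera call.
- ctrl.hand_in(): hands the job in, once; it reports no verdict.
The state is a dict: "time_s": time; "q": joint angles; "dq": joint speeds; "joint_efforts": joint torques, N m; "eef_pos": TCP position; "eef_rot": TCP orientation; "wrist_force": force on the tool from outside, world axes, zero at the start; "torque": the same for the moment, N m; "opening": opening from 0.0 (shut) to 1.0 (fully open).
Only numpy, scipy, OpenCV 4.12 (cv2) and the standard library are available. Lean on these libraries where they do the work, as an engineer would, in place of code of your own. Each camera call takes 0.05 s, during which the arm holds its last target. There are 200 camera calls.

### The job

Unbolt the lid of the wooden document box: lift the red bolt handle out of the notch it lies in, draw the bolt back out of the lid's keeper, and lay the handle down in the parking notch further along so that the bolt cannot slide forward again. Do not force the bolt, keep the lid shut, and leave the stamp, the book and the mug where they are.

Things in the scene. Friction and masses are not known exactly. Their poses are not given: they have to be found in the camera images.
- box: Wooden document box, fixed, 220 (x) x 290 (y) x 85 mm high; origin: centre of its underside. Its -x side faces the robot at yaw 0. On top a brass bolt channel runs along the box's y axis at x = 0, y = -48 to 88 mm, rod axis 101 mm above the underside. Two lips (inner faces 5 mm, outer faces 14 mm either side of x = 0, tops 20 mm above the rod axis) hold the handle upright while it slides.
- locked_notch (a point): On the rod axis at the locked notch (box y = -20 mm): a 15 mm wide gap in the -x lip, in which the handle drops over towards -x to 60 degrees from upright, its stem on a small dark block 23 mm from the axis. The +x lip is unbroken: a handle pushed just past upright stays leaning on it.
- park_zone (a point): On the rod axis at box y = 32 mm, the middle of where the parking notch can be. This notch, like the locked one (15 mm wide, -x side, block below), is a gap between the jaws of a dark steel adjustable plate. Its centre lies anywhere within 10 mm of this point along y; see it or feel for it.
- stop (a point): On the rod axis at box y = 62 mm: face of a bridge across the lips, where the handle's stem is stopped, past the parking notch.
- bolt: Loose steel bolt in the channel, 0.16 kg: rod 12 mm diameter, 86 mm long along its y axis, an 8 mm stem and a red ball knob. Origin on the rod axis at the stem. At the start the rod's -y end is in the lid's keeper and the handle leans 60 degrees to the box's -x side, its axes then parallel to the box's. The handle swings about the rod.
- knob (a point): Centre of the red ball knob, 18 mm diameter, 44 mm from the rod axis. In the box frame it is at height 123 mm with the handle lying in a notch and 145 mm with the handle upright.
- bolt_tip (a point): Centre of the rod's end face that enters the keeper, 58 mm from the stem towards -y; at the start at y = -78 mm in the box frame. The seam between the fixed top and the lid is at y = -52 mm to -55 mm.
- lid (a joint): Lid over the -y end of the box (y = -55 to -144 mm), hinged on the box's +x edge, 0 rad shut, growing as it opens. It carries the brass keeper (26 x 18 mm, 28 mm high, at y = -70 to -89 mm) and a small brass knob near its -x edge.
- stamp: Wooden hand stamp, 36 mm diameter foot, 55 mm high, standing on the box's top behind the channel, towards +x, +y; leave alone. Origin under its foot.
- book: Red book lying on the desk left of the box, 120 x 170 x 28 mm; leave alone. Origin at the centre of its underside.
- mug: Blue mug on the desk right of the box, 80 mm diameter, 90 mm high; leave alone. Origin under its foot.

How it is judged:
By the outcome, as a careful person would: the job done as asked, in the order asked, and still so for the second after the job is handed in, with the robot touching nothing.
It also fails if it takes over 51 s, if anything falls off the work surface, if the arm or the gripper's body presses on something with over 40 N, if the wrist force passes 120 N, or if a joint passes its speed limit or range.

## Working session

There is one attempt and no reset: what is moved stays moved. The work goes in short steps, Python scripts to look and compute and a tool call to move; the robot and the scene stay as the last step left them, time stands still between calls to the robot, and variables do not carry over. Pictures are saved under pics/ and viewed, about 8 in all and at most 12, crops included, and the job is handed in when it is done.

Besides the shell and the picture viewer there is one more tool, called after "Call:" as name([rows], argument=value, ...), one row to a line, values as JSON. step_arm: Moves the arm, as the interface text tells. Its arguments: {"type":"object","properties":{"motion":{"type":"array","items":{"type":"array","items":{"type":"number"}}}},"required":["motion"]}

```bash
ls; mkdir -p pics; python3 - <<'E'
from bench import ctrl
import cv2, numpy as np
o=ctrl.get_obs(); print(o)
for n in ("scene","side"):
    p,d=ctrl.camera(n); i=ctrl.camera_info(n)
    cv2.imwrite(f"pics/{n}0.png",p[:,:,::-1]); np.savez(f"{n}0.npz",p=p,d=d,**i)
    print(n,i)
print(ctrl.camera_info("wrist"))
E
```

```text
pics
{'time_s': 0.0, 'q': array([-1.37926977e+00,  1.81560114e-01,  1.60800521e+00, -2.55514859e-05,
        1.35379573e+00, -2.06257476e-01]), 'dq': array([ 2.18382614e-04, -3.63530390e-04, -2.53490677e-05,  8.59924188e-04,
       -1.91227750e-03,  3.55494536e-04]), 'joint_efforts': array([-8.37608059e-05, -4.44877267e+01, -3.51339054e+01, -3.59771011e-04,
        8.98838363e-03,  1.20761786e-05]), 'eef_pos': array([ 0.22266503, -0.52953717,  0.23037478]), 'eef_rot': array([-0.13908908, -0.69316208, -0.14033963,  0.69317051]), 'wrist_force': array([-0.57414902,  0.41658965,  0.41123376]), 'torque': array([-0.05782657,  0.01502411, -0.00599981]), 'opening': 1.0005313048816131}
scene {'fx': 390.877556357642, 'fy': 390.877556357642, 'cx': 321.42418082572016, 'cy': 205.17001978995657, 'T': array([[-0.8073415 ,  0.46935568, -0.35763802,  0.91279655],
       [ 0.59008256,  0.64061109, -0.49134509,  0.49685128],
       [-0.00150873, -0.60771924, -0.79415052,  0.90062446],
       [ 0.        ,  0.        ,  0.        ,  1.        ]])}
side {'fx': 402.33487628646316, 'fy': 402.33487628646316, 'cx': 321.98216221112153, 'cy': 203.62829469919348, 'T': array([[-0.9576909 , -0.22782366,  0.17585369,  0.38982472],
       [-0.28760236,  0.73502658, -0.61402021,  0.65822684],
       [ 0.0106312 , -0.6386175 , -0.76945089,  0.90553353],
       [ 0.        ,  0.        ,  0.        ,  1.        ]])}
{'fx': 309.70691628693146, 'fy': 309.70691628693146, 'cx': 317.28350017653145, 'cy': 201.40036628458745, 'hand_eye': array([[ 7.47711730e-04, -3.03813752e-01,  9.52731150e-01,
        -1.43244741e-01],
       [ 9.99999575e-01,  7.41554959e-04, -5.48336031e-04,
        -1.32562307e-03],
       [-5.39910482e-04,  9.52731155e-01,  3.03814177e-01,
        -7.83718668e-02],
       [ 0.00000000e+00,  0.00000000e+00,  0.00000000e+00,
         1.00000000e+00]])}
```

```bash
python3 -c "
import cv2,numpy as np
cv2.imwrite('pics/both.png',np.hstack([cv2.imread('pics/scene0.png')]))"
```

```text
(no output)
```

View pics/scene0.png

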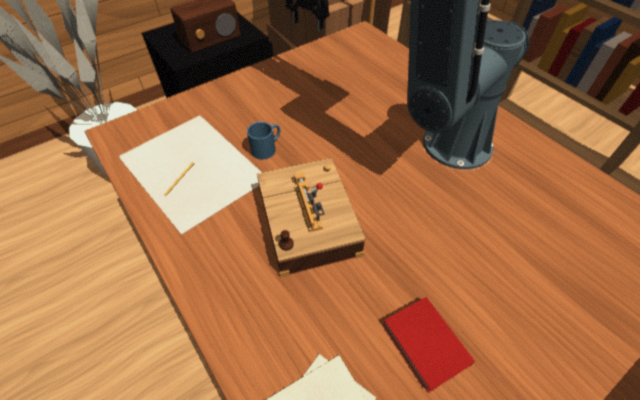

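View pics/side0.png

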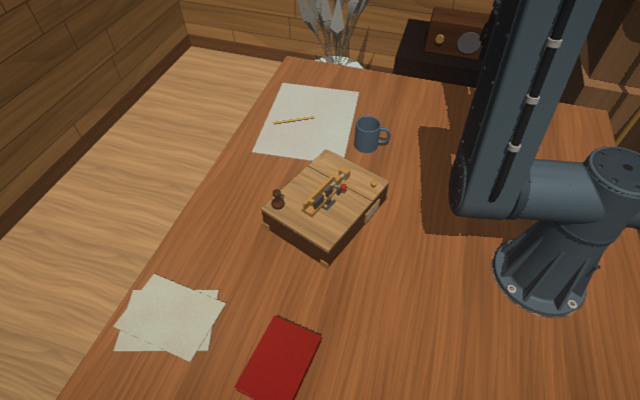

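The scene view shows the box at about (310,215) with the red knob at (319,186), the stamp at (286,240) and the mug at (262,140). The side view has the knob at (344,187). Next I'll get the box pose from the depth and the knob from both views.

```bash
cat > h.py <<'E'
import numpy as np, cv2
def ray(i,u,v):
    T=i['T']; d=T[:3,:3]@np.array([(u-i['cx'])/i['fx'],(v-i['cy'])/i['fy'],1]); return T[:3,3],d/np.linalg.norm(d)
def onz(i,u,v,z):
    o,d=ray(i,u,v); return o+d*(z-o[2])/d[2]
def tri(rs):
    A=sum(np.eye(3)-np.outer(d,d) for o,d in rs); b=sum((np.eye(3)-np.outer(d,d))@o for o,d in rs); return np.linalg.solve(A,b)
def cloud(i,d):
    v,u=np.mgrid[:d.shape[0],:d.shape[1]]
    P=np.stack([(u-i['cx'])/i['fx']*d,(v-i['cy'])/i['fy']*d,d],-1); return P@i['T'][:3,:3].T+i['T'][:3,3]
def red(p,lo=110):
    h=cv2.cvtColor(p,cv2.COLOR_RGB2HSV); return (((h[...,0]<6)|(h[...,0]>172))&(h[...,1]>170)&(h[...,2]>lo)).astype(np.uint8)
E
python3 - <<'E'
from h import *
rs=[]
for n,win in (("scene",(300,340,170,200)),("side",(330,360,175,200))):
    f=dict(np.load(n+"0.npz")); P=cloud(f,f['d'])
    m=(abs(P[...,2]-.085)<.006)&(f['d']>0)&(np.hypot(P[...,0],P[...,1])<.9)&(P[...,0]>.25)
    k,l,s,c=cv2.connectedComponentsWithStats(m.astype(np.uint8)); j=1+s[1:,4].argmax()
    Q=P[l==j]; print(n,s[j],Q[:,2].mean(), Q[:,2].std())
    print(cv2.minAreaRect((Q[:,:2]*1000).astype(np.float32)))
    r=red(f['p']); a,b,c0,d0=win; w=r[c0:d0,a:b]; ys,xs=np.nonzero(w); u,v=xs.mean()+a,ys.mean()+c0
    print(u,v,len(xs)); rs.append(ray(f,u,v)); print(onz(f,u,v,.123), np.median(P[c0:d0,a:b][w>0],0))
print(tri(rs))
f=dict(np.load("scene0.npz"));g=dict(np.load("side0.npz"))
a=cv2.resize(f['p'][150:285,245:375],None,fx=4,fy=4,interpolation=2); 
b=cv2.resize(g['p'][140:275,255:395],None,fx=4,fy=4,interpolation=2)
cv2.imwrite("pics/c.png",cv2.resize(np.hstack([a,b]),(800,400))[:,:,::-1])
E
```

```text
scene [ 257  158  108  104 6278] 0.08460012243816686 0.0016112503126660884
((572.98095703125, -33.44425964355469), (291.93475341796875, 220.47084045410156), 69.86544799804688)
319.0869565217391 185.7826086956522 23
[ 0.52999863 -0.03918887  0.123     ] [ 0.53223431 -0.03580437  0.12752576]
side [ 261  149  128  103 5642] 0.08506144079457888 0.001724701251959341
((576.8452758789062, -32.3953857421875), (291.92352294921875, 221.85975646972656), 70.00120544433594)
343.24 186.68 25
[ 0.53204362 -0.03802763  0.123     ] [ 0.53152206 -0.03345675  0.12814714]
[ 0.53153422 -0.0367496   0.12540662]
```

View pics/c.png

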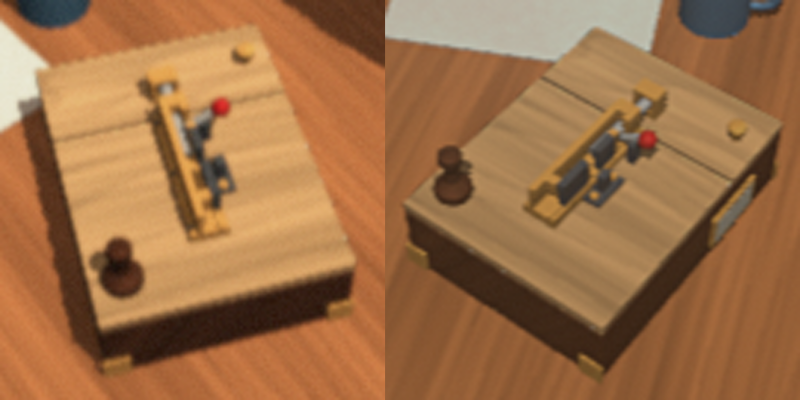

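The crop shows the handle lying in the locked notch. The dark steel jaws of the parking plate lie next to the lip at about (210,170) in the left crop. Both views agree on the box yaw (−20°), and the knob matches its expected position in the box frame. Next I'll line up above the knob and use the wrist camera.

```bash
cat >> h.py <<'E'
from scipy.spatial.transform import Rotation as R
from bench import ctrl
C=np.array([.5745,-.0315,0]); YAW=np.radians(-20.05)
B=R.from_euler('z',YAW)
def toW(p): return C+B.apply(np.array(p,float)/1000)
def toB(w): return B.inv().apply(np.array(w)-C)*1000
def rot(o): q=o['eef_rot']; return R.from_quat([q[1],q[2],q[3],q[0]])
# desired tool axes in box frame: x down, y = s*box y
def goal(o,p,s=1,tilt=0):
    Rt=R.from_matrix(np.array([[0,0,-1],[0,s,0],[0,0,0]]).T*1.0+np.outer(np.cross([0,0,-1],[0,s,0]),[0,0,1]))
    Rt=B*R.from_euler('y',tilt,degrees=True)*Rt; r=rot(o)
    print('shift mm',np.round(r.inv().apply(toW(p)-o['eef_pos'])*1000,1),'turn',np.round((r.inv()*Rt).as_rotvec(degrees=True),2))
E
python3 - <<'E'
from h import *
o=ctrl.get_obs(); print(rot(o).as_matrix().round(3)); print(toB([.5315,-.0367,.1254]))
for s in(1,-1): goal(o,[-38,0,260],s)
E
```

```text
[[-0.     0.387 -0.922]
 [ 0.002 -0.922 -0.387]
 [-1.    -0.002 -0.   ]]
[-38.61116489 -19.62696986 125.4       ]
shift mm [ -28.8 -348.8 -489.5] turn [-1.3716e+02 -1.2000e-01  2.0000e-02]
shift mm [ -28.8 -348.8 -489.5] turn [4.284e+01 1.000e-02 9.000e-02]
```

Call:
step_arm([
  [0,-349,-490,-137,0,0,0],
  [0,-349,-490,-137,0,0,0],
  [0,-349,-490,-137,0,0,0],
  [0,-349,-490,-137,0,0,0],
  [0,-349,-490,-137,0,0,0],
  [0,-349,-490,-137,0,0,0],
  [0,-349,-490,-137,0,0,0],
  [0,-349,-490,-137,0,0,0],
  [0,-349,-490,-137,0,0,0],
  [0,-349,-490,-137,0,0,0],
])

```text
time_s: 1.35
eef_pos: [0.54, -0.0158, 0.2309]
eef_rot: [0.642, 0.295, 0.643, -0.295]
wrist_force: [0.2, -1.0, -1.0]
opening: 0.999
```

```bash
python3 -c "
from h import *
o=ctrl.get_obs();print(o['q'],toB(o['eef_pos']));goal(o,[-38,0,200],1)"
```

```text
[-2.49192792e-01  1.03845134e-01  1.69458879e+00  3.04027175e-04
  1.34366862e+00 -9.59639143e-01] [-37.81934146   2.94853848 230.9344919 ]
shift mm [30.9 -2.7  1.3] turn [-2.925e+01 -3.000e-02 -1.000e-02]
```

Call:
step_arm([
  [20,-3,1,-29.2,0,0,0],
  [20,-3,1,-29.2,0,0,0],
  [20,-3,1,-29.2,0,0,0],
  [20,-3,1,-29.2,0,0,0],
])

```text
time_s: 1.85
eef_pos: [0.5374, -0.0211, 0.2108]
eef_rot: [0.695, 0.127, 0.696, -0.127]
wrist_force: [0.3, 0.1, 0.3]
opening: 1.002
```

```bash
cat >> h.py <<'E'
def snap(n):
    o=ctrl.get_obs(); p,d=ctrl.camera("wrist"); i=ctrl.camera_info("wrist")
    T=np.eye(4); T[:3,:3]=rot(o).as_matrix(); T[:3,3]=o['eef_pos']; i['T']=T@i['hand_eye']
    np.savez(n+'.npz',p=p,d=d,**i); return p,d,i
def fray(i,u,v):
    x,y=u-i['cx'],v-i['cy']; r=np.hypot(x,y); t=r/i['fx']; s=np.sin(t)/max(r,1e-9)
    return i['T'][:3,3], i['T'][:3,:3]@np.array([x*s,y*s,np.cos(t)])
def fz(i,u,v,z):  # box frame mm at world height z mm
    o,d=fray(i,u,v); return toB(o+d*(z/1000-o[2])/d[2])
def proj(i,pb):
    w=toW(pb); c=i['T'][:3,:3].T@(w-i['T'][:3,3]); r=np.hypot(c[0],c[1]); t=np.arctan2(r,c[2])*i['fx']
    return i['cx']+c[0]/r*t, i['cy']+c[1]/r*t
E
python3 - <<'E'
from h import *
p,d,i=snap('w1'); o=ctrl.get_obs(); print(toB(o['eef_pos'])); goal(o,[-38,-20,200])
us=[proj(i,[x,y,105]) for x in(-60,25) for y in(-95,95)]; print(np.round(us)); 
m=red(p); k,l,s,c=cv2.connectedComponentsWithStats(m); 
for a in range(1,k):
    if s[a,4]>30: print(s[a],c[a],fz(i,*c[a],123))
us=np.array(us); u0,v0=np.maximum(us.min(0).astype(int)-10,0); u1,v1=us.max(0).astype(int)+10
cr=p[v0:v1,u0:u1]; f=min(800/cr.shape[1],600/cr.shape[0]); print(u0,v0,f)
cv2.imwrite('pics/w1.png',cv2.resize(cr,None,fx=f,fy=f,interpolation=2)[:,:,::-1])
E
```

```text
[-38.34804801  -2.9852315  210.97667599]
shift mm [ 11.  -17.    0.6] turn [-0.69 -0.04  0.  ]
[[208. 177.]
 [429. 175.]
 [220. 265.]
 [419. 263.]]
[ 556   53   73   89 5386] [593.05402896  93.81656146] [-152.98353632  274.70485532  123.        ]
[284 197  21  22 351] [294.00569801 207.20797721] [-38.54878126 -19.79767511 123.        ]
198 165 3.319502074688797
```

View pics/w1.png

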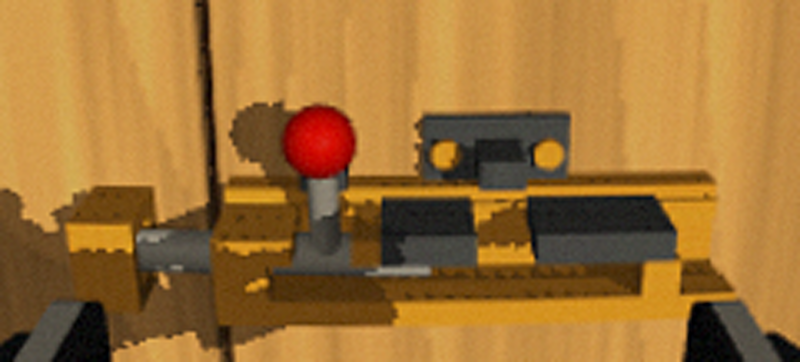

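The wrist picture shows the knob at crop (320,142). The parking gap lies between the dark jaws at crop u≈475 and 528, with its block at u≈500. I'll convert those to box y.

```bash
python3 - <<'E'
from h import *
i=dict(np.load('w1.npz')); g=lambda a,b,z: np.round(fz(i,198+a/3.3195,165+b/3.3195,z),1)
print('jaw edges',g(474,201,121),g(474,238,121),g(529,199,121),g(530,237,121))
print('jaw outer',g(382,200,121),g(660,200,121))
print('block',g(479,141,110),g(525,141,110)); print('plate',g(422,115,87),g(570,115,87))
print('stem',g(322,180,112),'bridge',g(642,262,121)) 
print('keeper',g(67,222,113),g(140,222,113),'seam',g(205,60,85),'lip ends',g(225,178,121),g(714,178,121))
goal(ctrl.get_obs(),[-38.5,-19.8,109])
E
```

```text
jaw edges [-21.8  17.5 121. ] [-11.8  17.7 121. ] [-22.1  31.1 121. ] [-11.8  31.7 121. ]
jaw outer [-22.3  -5.  121. ] [-21.1  64.4 121. ]
block [-33.5  19.4 110. ] [-33.4  31.  110. ]
plate [-33.4   5.6  87. ] [-33.   46.3  87. ]
stem [-24.2 -20.2 112. ] bridge [ -4.1  61.1 121. ]
keeper [-12.8 -88.6 113. ] [-13.  -68.3 113. ] seam [-49.1 -53.4  85. ] lip ends [-28.3 -43.4 121. ] [-26.7  78.1 121. ]
shift mm [ 1.02e+02 -1.68e+01  1.00e-01] turn [-0.69 -0.04  0.  ]
```

The notch centre is at box y ≈ 25 mm: the jaws give 24.7 and the block 25.2. The gap measures about 14 mm. Next I'll descend around the knob.

Call:
step_arm([
  [0,-17,0,-0.7,0,0,120],
  [50,-17,0,-0.7,0,0,120],
  [90,-17,0,-0.7,0,0,120],
  [106,-17,0,-0.7,0,0,120],
  [106,-17,0,-0.7,0,0,120],
  [106,-17,0,-0.7,0,0,120],
])

```text
time_s: 2.65
eef_pos: [0.533, -0.0375, 0.107]
eef_rot: [0.697, 0.122, 0.695, -0.122]
wrist_force: [0.1, -0.4, -0.2]
opening: 0.529
```

Call:
step_arm([
  [0,0,0,0,0,0,180],
  [0,0,0,0,0,0,180],
  [0,0,0,0,0,0,255],
  [0,0,0,0,0,0,255],
  [0,0,0,0,0,0,255],
  [0,0,0,0,0,0,255],
])

```text
time_s: 3.4
eef_pos: [0.5319, -0.0372, 0.1055]
eef_rot: [0.697, 0.122, 0.696, -0.122]
wrist_force: [-0.5, -0.1, 3.6]
opening: 0.163
```

```bash
python3 - <<'E'
from h import *
o=ctrl.get_obs(); print(toB(o['eef_pos']),B.inv().apply(o['wrist_force']),o['torque'],o['opening']*85); goal(o,[-38.5,-20,105])
E
```

```text
[-38.09151775 -19.94808365 105.50469491] [-0.39853725 -0.25865715  3.58783828] [0.03422576 0.10907972 0.0135472 ] 13.861745678581308
shift mm [ 0.5 -0.1 -0.4] turn [ 0.18  0.02 -0.  ]
```

Call:
step_arm([
  [-3.3,0,2.1,0,0,0,255],
  [-6.3,0,4.4,0,0,0,255],
  [-9.1,0,7,0,0,0,255],
  [-11.7,0,9.8,0,0,0,255],
  [-14,0,12.9,0,0,0,255],
  [-16.1,0,16.1,0,0,0,255],
  [-16.1,0,16.1,0,0,0,255],
])

```text
time_s: 4.28
eef_pos: [0.5457, -0.0421, 0.1205]
eef_rot: [0.695, 0.122, 0.698, -0.122]
wrist_force: [-4.0, 2.0, -3.3]
opening: 0.169
```

```bash
python3 - <<'E'
from h import *
o=ctrl.get_obs(); print(toB(o['eef_pos']),B.inv().apply(o['wrist_force']),o['torque'],o['opening']*85)
p,d,i=snap('w2'); m=red(p); k,l,s,c=cv2.connectedComponentsWithStats(m)
for a in range(1,k):
    if 100<s[a,4]<3000: print(s[a],c[a],fz(i,*c[a],139))
f=3; cr=p[130:310,200:440]; cv2.imwrite('pics/w2.png',cv2.resize(cr,None,fx=f,fy=f,interpolation=2)[:,:,::-1])
E
```

```text
[-23.42284913 -19.78814151 120.54264374] [-4.45334017  0.45452428 -3.29575025] [0.53992704 0.90085497 0.17065905] 14.328393655517019
[ 615   42   25  105 1945] [629.67043702  90.85192802] [-132.68708706  170.89661389  139.        ]
[302 251  32  24 517] [316.12765957 262.23404255] [-32.5507363  -18.80343692 139.        ]
```

View pics/w2.png

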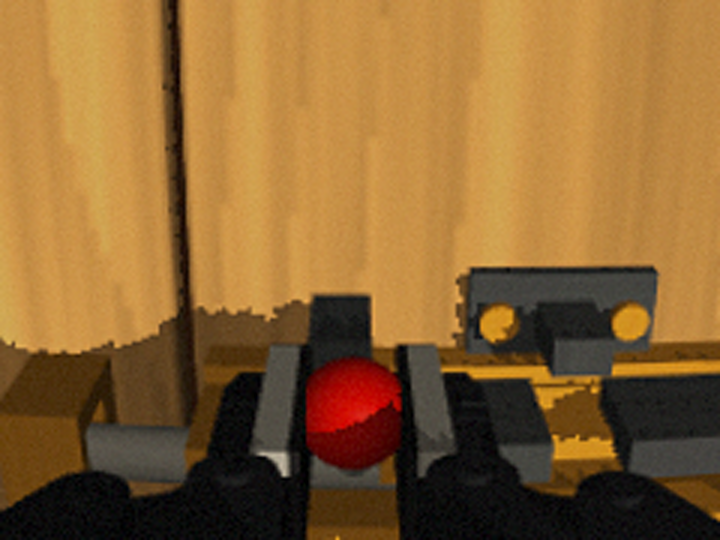

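The knob is held between the pads, and its block is now uncovered, so it lifts along the arc. The force is about 5 N. I'll continue to just past upright.

Call:
step_arm([
  [-1.7,0,3.4,0,0,0,255],
  [-3.2,0,7,0,0,0,255],
  [-4.3,0,10.7,0,0,0,255],
  [-5.2,0,14.4,0,0,0,255],
  [-5.7,0,18.2,0,0,0,255],
  [-5.9,0,22,0,0,0,255],
  [-5.9,0,23.5,0,0,0,255],
  [-5.9,0,23.5,0,0,0,255],
])

```text
time_s: 5.32
eef_pos: [0.5701, -0.0512, 0.1282]
eef_rot: [0.697, 0.122, 0.695, -0.122]
wrist_force: [0.3, 0.9, 0.3]
opening: 0.001
```

```bash
python3 - <<'E'
from h import *
o=ctrl.get_obs(); print(toB(o['eef_pos']),B.inv().apply(o['wrist_force']),o['torque'],o['opening']*85)
E
```

```text
[  2.64877877 -19.95682682 128.2124513 ] [-0.07356438  0.96859033  0.32436729] [-0.01141466  0.02040163 -0.04728928] 0.04667711659715865
```

The opening is 0, so the knob slipped out. I'll look before moving.

```bash
python3 - <<'E'
from h import *
p,d,i=snap('w3'); m=red(p); k,l,s,c=cv2.connectedComponentsWithStats(m)
for a in range(1,k):
    if 60<s[a,4]<3000: print(s[a],c[a])
f=2.5; cr=p[130:330,200:440]; A=cv2.resize(cr,None,fx=f,fy=f,interpolation=2)
cv2.imwrite('pics/w3.png',A[:,:,::-1])
for n in("scene","side"):
    p,_=ctrl.camera(n); j=ctrl.camera_info(n); r=red(p)[170:200,300:360]; ys,xs=np.nonzero(r); print(n,len(xs),xs.mean()+300 if len(xs) else 0,ys.mean()+170 if len(xs) else 0)
E
```

```text
[ 610   16   30  108 2321] [627.85652736  66.98750539]
[301 165  33  34 859] [317.05937136 181.7008149 ]
scene 21 319.0 186.0
side 23 342.9130434782609 186.7826086956522
```

View pics/w3.png

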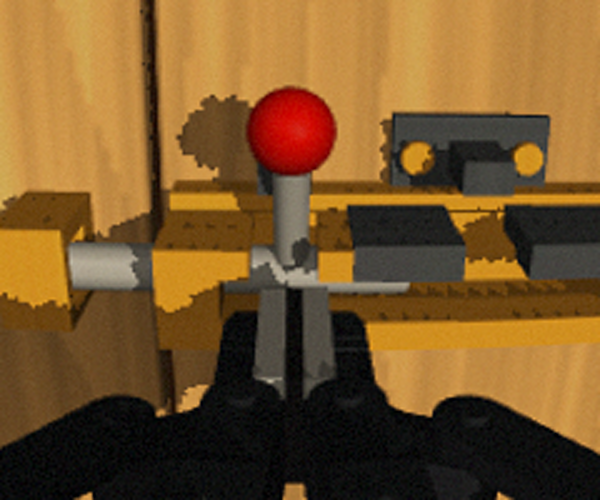

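The picture shows the handle dropped back into the locked notch, with the knob at crop (291,131). The bolt hasn't moved along the channel. At mid-lift there was about 1 N·m of torque about the box y axis: the pads hold the ball's orientation, so the ball twisted out. I'll regrip and turn the tool together with the handle, from −30° to +30° tilt.

```bash
cat >> h.py <<'E'
KX,KR=-38.3,44
def tcp(th,y,back=0,phi=None,L=17):
    phi=30-th if phi is None else phi; a,f=np.radians([th,phi]); l=L-back
    return np.array([-.3-KR*np.sin(a)-l*np.sin(f),y,101+KR*np.cos(a)-l*np.cos(f)]),phi
E
python3 - <<'E'
from h import *
o=ctrl.get_obs(); goal(o,toB(o['eef_pos'])+[0,0,0])
for b in(50,0): p,f=tcp(60,-19.9,b); print(p); goal(o,p,1,f)
E
```

```text
shift mm [0. 0. 0.] turn [ 0.17  0.07 -0.  ]
[-54.90511777 -19.9        151.57883832]
shift mm [-23.9   0.2 -56.6] turn [  0.16 -29.93  -0.05]
[-29.90511777 -19.9        108.27756814]
shift mm [ 19.4   0.1 -31.7] turn [  0.16 -29.93  -0.05]
```

Call:
step_arm([
  [-35,0,0,0,0,0,120],
  [-35,0,-10,0,-8,0,120],
  [-35,0,-40,0,-18,0,120],
  [-24,0,-56,0,-30,0,120],
  [-24,0,-56,0,-30,0,120],
  [-2,0,-44,0,-30,0,120],
  [19.4,0,-31.7,0,-30,0,120],
  [19.4,0,-31.7,0,-30,0,120],
  [19.4,0,-31.7,0,-30,0,120],
])

```text
time_s: 6.6
eef_pos: [0.5399, -0.0402, 0.1088]
eef_rot: [0.853, 0.086, 0.492, -0.15]
wrist_force: [-0.5, -0.0, 0.0]
opening: 0.529
```

Call:
step_arm([
  [0,0,0,0,0,0,200],
  [0,0,0,0,0,0,255],
  [0,0,0,0,0,0,255],
  [0,0,0,0,0,0,255],
  [0,0,0,0,0,0,255],
])

```text
time_s: 7.22
eef_pos: [0.5392, -0.0398, 0.1082]
eef_rot: [0.853, 0.086, 0.492, -0.149]
wrist_force: [-4.0, 2.0, 5.1]
opening: 0.169
```

```bash
python3 - <<'E'
from h import *
o=ctrl.get_obs(); print(toB(o['eef_pos']),B.inv().apply(o['wrist_force']),B.inv().apply(o['torque']),o['opening'])
# rows relative to pose at tcp(60)
p0,f0=tcp(60,0); Rt0=R.from_euler('y',f0,degrees=True)
ax=np.array([[0,0,-1],[0,1,0],[1,0,0.]])  # tool axes in box frame
for th in (54,48,42,36,30,24,18,12,6,0,-3):
    p,f=tcp(th,0); d=Rt0.inv().apply(p-p0); print(th,np.round(ax@d,1),f-f0)
E
```

```text
[-30.34083708 -19.89648948 108.18307531] [-4.46957437  0.47876382  5.0881841 ] [-0.0692321   0.31896267  0.00431164] 0.16926533997320223
54 [-2.2  0.   2.3] 6
48 [-4.1  0.   4.9] 12
42 [-5.8  0.   7.6] 18
36 [-7.1  0.  10.5] 24
30 [-8.2  0.  13.5] 30
24 [-8.9  0.  16.6] 36
18 [-9.3  0.  19.8] 42
12 [-9.4  0.  23. ] 48
6 [-9.1  0.  26.1] 54
0 [-8.5  0.  29.3] 60
-3 [-8.1  0.  30.8] 63
```

Call:
step_arm([
  [-2.2,0,2.3,0,6,0,255],
  [-4.1,0,4.9,0,12,0,255],
  [-5.8,0,7.6,0,18,0,255],
  [-7.1,0,10.5,0,24,0,255],
  [-8.2,0,13.5,0,30,0,255],
  [-8.2,0,13.5,0,30,0,255],
])

```text
time_s: 7.98
eef_pos: [0.5469, -0.0427, 0.1233]
eef_rot: [0.696, 0.122, 0.697, -0.122]
wrist_force: [-8.5, 2.4, 16.3]
opening: 0.17
```

```bash
python3 - <<'E'
from h import *
o=ctrl.get_obs(); print(toB(o['eef_pos']),tcp(30,-20)[0],B.inv().apply(o['wrist_force']),B.inv().apply(o['torque']),o['opening'])
p0,f0=tcp(30,0); Rt0=R.from_euler('y',f0,degrees=True)
ax=np.array([[0,0,-1],[0,1,0],[1,0,0.]])
for th in (24,18,12,6,0,-3,-5):
    p,f=tcp(th,0); d=Rt0.inv().apply(p-p0); print(th,np.round(ax@d,1),f-f0)
E
```

```text
[-22.04306718 -19.99619861 123.31001417] [-22.3        -20.         122.10511777] [-8.76152239 -0.69594402 16.32659935] [-0.11179977  1.39149863 -0.01519126] 0.17016853248163424
24 [-2.2  0.   2.3] 6
18 [-4.1  0.   4.9] 12
12 [-5.8  0.   7.6] 18
6 [-7.1  0.  10.5] 24
0 [-8.2  0.  13.5] 30
-3 [-8.6  0.  15. ] 33
-5 [-8.8  0.  16.1] 35
```

Call:
step_arm([
  [-3.5,0,1.7,0,6,0,255],
  [-5.5,0,4.4,0,12,0,255],
  [-7.2,0,7.3,0,18,0,255],
  [-8.6,0,10.3,0,24,0,255],
  [-9.7,0,13.5,0,30,0,255],
  [-10.1,0,15,0,33,0,255],
  [-10.1,0,15,0,33,0,255],
])

```text
time_s: 8.85
eef_pos: [0.5614, -0.0482, 0.1328]
eef_rot: [0.47, 0.152, 0.866, -0.082]
wrist_force: [-0.7, -1.2, 9.5]
opening: 0.164
```

```bash
python3 - <<'E'
from h import *
o=ctrl.get_obs(); print(toB(o['eef_pos']),tcp(-3,-20)[0],B.inv().apply(o['wrist_force']),B.inv().apply(o['torque']),o['opening'])
rs=[]
for n in("scene","side"):
    p,_=ctrl.camera(n); j=ctrl.camera_info(n); r=red(p,80)[165:200,295:360]; ys,xs=np.nonzero(r); print(n,len(xs))
    if len(xs): rs.append(ray(j,xs.mean()+295,ys.mean()+165)); 
    if n=='side': cv2.imwrite('pics/s4.png',cv2.resize(p[110:260,250:430],None,fx=4,fy=4,interpolation=2)[:,:,::-1])
if len(rs)==2: print('knob',toB(tri(rs)))
E
```

```text
[ -6.53875133 -20.19326724 132.79104545] [ -7.25608152 -20.         130.68229987] [-0.26932252 -1.32314612  9.49529503] [-0.04471104  0.37197097  0.07975837] 0.16425002459159013
scene 0
side 13
```

View pics/s4.png

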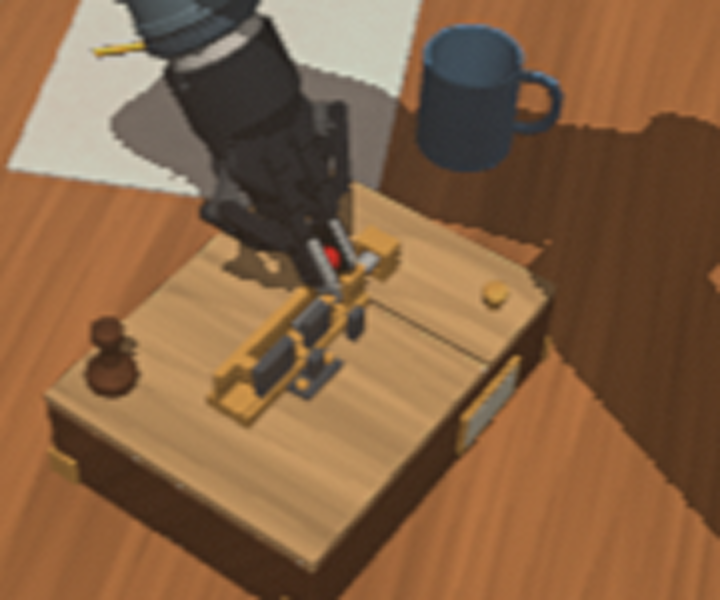

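The picture shows the knob upright between the pads at (332,258), with the stem in the channel and the lid shut. Now I'll slide it gently towards +y.

Call:
step_arm([
  [-0.8,2,-0.5,0,0,0,255],
  [-0.8,5,-0.5,0,0,0,255],
  [-0.8,8,-0.5,0,0,0,255],
  [-0.8,12,-0.5,0,0,0,255],
  [-0.8,12,-0.5,0,0,0,255],
])

```text
time_s: 9.57
eef_pos: [0.5647, -0.0356, 0.1329]
eef_rot: [0.47, 0.152, 0.866, -0.082]
wrist_force: [1.3, -0.3, 4.5]
opening: 0.168
```

```bash
python3 - <<'E'
from h import *
o=ctrl.get_obs(); print(toB(o['eef_pos']),B.inv().apply(o['wrist_force']),B.inv().apply(o['torque']),o['opening'])
E
```

```text
[ -7.83514764  -7.23289502 132.86502152] [1.29793268 0.10187784 4.45639387] [ 0.15601272  0.0872692  -0.09330103] 0.16752781266126912
```

Call:
step_arm([
  [0,4,0,0,0,0,255],
  [0,8,0,0,0,0,255],
  [0,12,0,0,0,0,255],
  [0,16,0,0,0,0,255],
  [0,20,0,0,0,0,255],
  [0,24,0,0,0,0,255],
  [0,28,0,0,0,0,255],
  [0,31,0,0,0,0,255],
  [0,32.2,0,0,0,0,255],
  [0,32.2,0,0,0,0,255],
])

```text
time_s: 10.82
eef_pos: [0.5755, -0.0056, 0.1329]
eef_rot: [0.47, 0.152, 0.866, -0.082]
wrist_force: [0.1, -0.4, 5.9]
opening: 0.166
```

```bash
python3 - <<'E'
from h import *
o=ctrl.get_obs(); print(toB(o['eef_pos']),B.inv().apply(o['wrist_force']),B.inv().apply(o['torque']),o['opening'])
p,d,i=snap('w5'); cr=p[130:330,200:440]; cv2.imwrite('pics/w5.png',cv2.resize(cr,None,fx=2.5,fy=2.5,interpolation=2)[:,:,::-1])
p0,f0=tcp(-3,0); Rt0=R.from_euler('y',f0,degrees=True); ax=np.array([[0,0,-1],[0,1,0],[1,0,0.]])
for th in (3,9,15,21,27,33,39,45,51,57,60):
    p,f=tcp(th,0); print(th,np.round(ax@Rt0.inv().apply(p-p0),1),f-f0)
E
```

```text
[ -7.90471182  24.65860159 132.885586  ] [ 0.17430728 -0.31877314  5.89452442] [-0.0809487   0.0782938   0.11314144] 0.1656739548781983
3 [ 2.4  0.  -2.1] -6
9 [ 5.   0.  -3.9] -12
15 [ 7.8  0.  -5.4] -18
21 [10.8  0.  -6.7] -24
27 [13.8  0.  -7.6] -30
33 [17.   0.  -8.2] -36
39 [20.1  0.  -8.5] -42
45 [23.3  0.  -8.4] -48
51 [26.5  0.  -8. ] -54
57 [29.6  0.  -7.3] -60
60 [31.1  0.  -6.8] -63
```

View pics/w5.png

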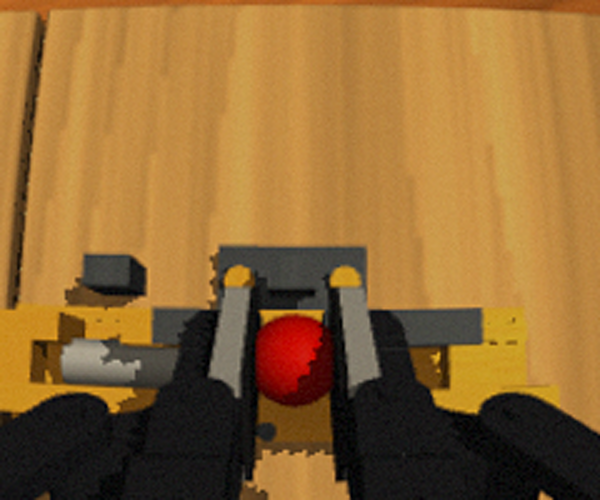

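The ball, at u=294, is centred on the plate (u≈293), and the bolt tip is well out of the keeper. I'll work out a rigid swing about the rod axis from the actual pose.

```bash
python3 - <<'E'
from h import *
o=ctrl.get_obs(); t=toB(o['eef_pos']); a0=np.array([-.3,t[1],101]); r=t-a0; r=r*(1+.7/np.linalg.norm(r))
M=B.inv()*rot(o); print(M.as_matrix().round(2))
for a in (6,12,18,24,30,36,42,48,54,59):
    d=R.from_euler('y',-a,degrees=True).apply(r)+a0-t; print(a,np.round(M.inv().apply(d),1))
E
```

```text
[[-0.54 -0.    0.84]
 [-0.    1.    0.  ]
 [-0.84  0.   -0.54]]
6 [ 2.2  0.  -2.8]
12 [ 5.1  0.  -4.8]
18 [ 8.1  0.  -6.4]
24 [11.4  0.  -7.8]
30 [14.7  0.  -8.8]
36 [18.2  0.1 -9.4]
42 [21.7  0.1 -9.7]
48 [25.2  0.1 -9.6]
54 [28.7  0.1 -9.1]
59 [31.5  0.1 -8.5]
```

Call:
step_arm([
  [2.2,0.2,-2.8,0,-6,0,255],
  [5.1,0.2,-4.8,0,-12,0,255],
  [8.1,0.2,-6.4,0,-18,0,255],
  [11.4,0.2,-7.8,0,-24,0,255],
  [14.7,0.2,-8.8,0,-30,0,255],
  [14.7,0.2,-8.8,0,-30,0,255],
])

```text
time_s: 11.62
eef_pos: [0.5601, 0.0004, 0.1249]
eef_rot: [0.678, 0.125, 0.715, -0.118]
wrist_force: [2.2, 0.0, -2.4]
opening: 0.164
```

```bash
python3 - <<'E'
from h import *
o=ctrl.get_obs(); print(toB(o['eef_pos']),B.inv().apply(o['wrist_force']),B.inv().apply(o['torque']),o['opening'])
t=toB(o['eef_pos']); a0=np.array([-.3,t[1],101]); r=t-a0; M=B.inv()*rot(o)
for a in (6,12,18,24,28):
    d=R.from_euler('y',-a,degrees=True).apply(r)+a0-t; print(a,np.round(M.inv().apply(d),1))
E
```

```text
[-24.52123524  25.04944891 124.87115529] [ 2.06929291  0.78054885 -2.39335065] [ 0.1460324  -0.4847272   0.08000753] 0.16362594815361128
6 [ 2.8  0.  -2.2]
12 [ 5.8  0.  -4.1]
18 [ 9.   0.  -5.7]
24 [12.3  0.  -7. ]
28 [14.6  0.  -7.6]
```

Call:
step_arm([
  [2.8,0,-2.2,0,-6,0,255],
  [5.8,0,-4.1,0,-12,0,255],
  [9,0,-5.7,0,-18,0,255],
  [12.3,0,-7,0,-24,0,255],
  [14.6,0,-7.6,0,-28,0,255],
  [14.6,0,-7.6,0,-28,0,255],
])

```text
time_s: 12.38
eef_pos: [0.553, 0.0025, 0.1106]
eef_rot: [0.83, 0.093, 0.53, -0.145]
wrist_force: [0.3, 0.3, 1.6]
opening: 0.169
```

```bash
python3 - <<'E'
from h import *
o=ctrl.get_obs(); print(toB(o['eef_pos']),B.inv().apply(o['wrist_force']),B.inv().apply(o['torque']),o['opening'])
E
```

```text
[-31.85257646  24.55169402 110.60687396] [0.1476     0.34920493 1.59700646] [0.09620972 0.15235817 0.0207217 ] 0.16939146476453204
```

Call:
step_arm([
  [0,0,0,0,0,0,140],
  [0,0,0,0,0,0,120],
  [0,0,0,0,0,0,120],
  [-25,0,0,0,0,0,120],
  [-60,0,0,0,0,0,120],
  [-100,0,-20,0,10,0,120],
  [-120,0,-20,0,20,0,120],
  [-120,0,-20,0,28,0,120],
  [-120,0,-20,0,28,0,120],
])

```text
time_s: 13.5
eef_pos: [0.4898, 0.0248, 0.2111]
eef_rot: [0.678, 0.126, 0.715, -0.119]
wrist_force: [-0.6, 0.5, -1.0]
opening: 0.528
```

```bash
python3 - <<'E'
from h import *
o=ctrl.get_obs(); print(toB(o['eef_pos']),B.inv().apply(o['wrist_force']))
p,d,i=snap('w6'); m=red(p); k,l,s,c=cv2.connectedComponentsWithStats(m)
for a in range(1,k):
    if 60<s[a,4]<3000: print(s[a],c[a],fz(i,*c[a],123))
cv2.imwrite('pics/w6.png',p[60:400,100:560][:,:,::-1])
rs=[]
for n in("scene","side"):
    q,_=ctrl.camera(n); j=ctrl.camera_info(n); ys,xs=np.nonzero(red(q)[165:220,295:360]); print(n,len(xs))
    if len(xs): rs.append(ray(j,xs.mean()+295,ys.mean()+165))
if len(rs)==2: print('knob',toB(tri(rs)))
E
```

```text
[-98.91102036  23.87928571 211.09548914] [-0.75018038  0.26060094 -0.96361421]
[310 271  19  19 291] [318.95532646 279.73539519] [-38.48079466  27.00798641 123.        ]
scene 26
side 27
knob [-38.70017225  26.95464485 126.75590748]
```

View pics/w6.png

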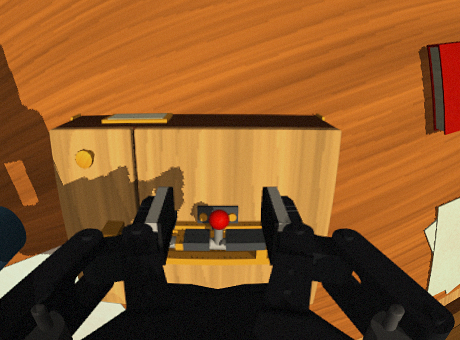

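The picture shows the knob at (219,219), lying over the parking plate's block. The bolt is out of the keeper, the lid is shut and the gripper is clear. Both measurements give knob x ≈ −38.6, the same as when it lay in the locked notch, and y ≈ 27. I'll hand in now.

```bash
python3 -c "
from bench import ctrl
print(ctrl.hand_in())"
```

```text
the job is handed in; nothing more can be done
None
```

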